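Check, load and index a wheel blank

TASK

Pick up the brass wheel blank by its hub, hold it level over the mirror with its middle at the height of the pointer for a good second so that its underside can be checked, then lower it all the way into the round nest of the indexing fixture before letting go of it. Then grip the fixture's black knob and turn it clockwise, counting the clicks, from its home stop to the third stop and never over into the fourth, and finish the program while still gripping the knob there, at rest. Leave the tin, the hammer and the jar where they are.

Things in the scene. Friction and masses are not known exactly. Their poses are not given: they have to be found in the camera images.
- blank_mid (a point): Middle of the brass wheel blank, a loose part of 0.15 to 0.31 kg on the bench: a flat disc 60 mm across, 10 mm thick, with a round hub 24 mm across on top; 42 mm high in all, this point 21 mm above its underside. The hub runs from 11 mm below to 21 mm above this point; grip it about 10 mm above this point. z is up; its yaw does not matter.
- view (a point): Where the blank's middle is to be held for viewing: 130 mm above the bench on the axis of a fixed round mirror (96 mm across, 11 mm high). A level steel pointer at this height ends 57 mm short of it; the pointer's post, 12 mm thick and 138 mm high, stands 105 mm from the mirror's axis along this point's +x. z is up.
- nest (a point): Centre of the floor of the steel nest on the indexing fixture, 44 mm above the bench: a flat round cup, 66 mm across inside, rim 6 mm high and 76 mm across outside. Seated, the blank lies flat on this floor, its middle 21 mm above this point. The nest turns with the knob. z is up; y is along the fixture's base (120 x 250 mm), with the knob's axis 130 mm from here along -y.
- knob_grip (a point): Grip point on the upright axis of the fixture's black knob, 78 mm above the bench. Its bar is 48 mm long along this point's x, 16 mm thick along y; its top is 11 mm above this point, and a flange 54 mm across begins 23 mm below it. A pale line on the bar's -x end points to one engraved line on the housing per stop. Turns with the knob; z is up.
- knob (a joint): Knob angle, rad, growing clockwise seen from above (yaw of knob_grip falls): 0 at the home stop, where it starts; click stops every 0.349 rad (20 degrees): first 0.349, second 0.698, third 1.047, fourth 1.396, fifth 1.745 (the end). In between, a torque of at most about 0.13 N m draws it to the nearer stop, and it tips over half-way between two.
- tin_mid (a point): Bystander: middle of a closed round aluminium tin, 70 mm across and 26 mm high, no hub, standing on the bench; the tin and the blank may have changed places.
- mallet: Bystander: a hammer lying on the bench along its x axis, 260 mm long, its head at +x; origin under the middle of its length.
- jar: Bystander: a closed amber jar, 60 mm across and 70 mm high; origin at the centre of its underside.
Mind the look-alikes: they are no part of the job. Several things look just like the part that bears blank_mid: the one meant starts farthest to the robot's right. Of the things that look like the part that bears view, take the one that is farthest from the robot's base at the start.

How it is judged:
By the outcome, as a careful person would: the job done as asked, in the order asked, and still so for the second after the job is handed in, while the arm keeps its last pose, push and grip.
It also fails if it takes over 66 s, if anything falls off the work surface, if the arm or the gripper's body presses on something with over 40 N, if the wrist force passes 120 N, or if a joint passes its speed limit or range.

ROBOT

A 7-joint arm with a two-finger parallel gripper is mounted at the origin on the work surface. World frame = base frame: x ahead of the robot, y to its left, z up, the work surface at z = 0. Lengths are in m, angles in rad, forces in N, time in s.
With the tool pointing down it reaches from about 0.4 to 0.875 m from the base axis. Payload 4.4 kg.
Tool frame: the origin (TCP) lies midway between the tips of the shut fingers; the grasp point (between the pads) lies manip.tcp_to_grasp behind it (manip.tcp_to_grasp is the distance from the TCP to the grasp point, in m); z points along the fingers, y is the line along which they close (so a half turn about z gives the same grasp; the last joint's range is limited). The gripper opens to 85 mm and grips with 20 to 120 N. Pads are 22 mm wide; open, the fingers measure 114 mm over their backs; the gripper's body (76 mm by 85 mm) begins 54 mm behind the grasp point. The pads swing forward as they close: fully open they stand 13 mm farther back than shut.
Start: joints at [1.253, 0.628, 0.038, 1.517, -0.027, 0.996, -0.02], TCP at [0.162, -0.63, 0.197] pointing down, gripper open.
Joint ranges: [-3.06, 3.06], [-0.37, 2.12], [-1.25, 1.32], [0.18, 2.47], [-1.1, 4.24], [0.23, 1.98], [-2.94, 2.94]. Speed limits (rad/s): [2.57, 2.57, 3.14, 3.14, 3.14, 3.14, 3.14].

INTERFACE

Orientations are given as a rotation vector (axis times angle).
In Python, from cell import manip gives the robot as it stands. The module is installed in compiled form; this text tells all that it offers.
- The arm moves only by the shell command python3 -m crank 'ROWS' [FORCE]. ROWS is JSON, a list of rows, each a list of 7 numbers: the shift along the tool's x, y, z as a fraction of full scale, then the turn, a rotation vector about the tool's x, y, z as a fraction of full scale, then the closure, from -1 (fully open) to 1 (shut). A call has 1 to 12 rows; each row is the pose to reach, as a shift and turn from the pose commanded when the call began, along the tool's axes at that moment; what a row does not reach only later rows make up. Full scale, the value 1, is 0.15 m for a shift and 45 degrees for a turn. A row lasts 1/8 s, in which the tool goes at most 62.5 mm and 10.7 degrees, less where a joint would pass 70% of its speed; a pose out of reach is approached as far as the arm can. A call with a number of a shift or a turn outside -1 to 1 is refused whole. A call with a gripper value outside its range is refused whole. The fingers move at their own pace and stop on an object; FORCE is the grip in N (left out, the last holds). Time passes only in rows, so rows that repeat a pose let the fingers close. It gives the time, the measured TCP pose, the force, the opening and the grip force at its end, in the units of the state.
- manip.get_obs(): the state, without advancing time (a new reading comes with each control period).
- manip.grab_frame(name): name is "side" or "top" or "wrist"; returns a dict with "image" (384x512x3 uint8, red, green, blue), "fx", "fy", "cx", "cy" (pixels), "rvec" (rotation vector, rad) and "tvec" (3), from world to camera coordinates, as OpenCV has them. Camera axes: x right, y down, z forward; pixel columns grow to the right and rows downward; lengths in m; the calibration is good to about 2 mm. The wrist camera is an equidistant fisheye: a pixel r from the principal point sees the ray r / f radians off the axis. A picture is of the moment at which its call begins. There is no depth.
- manip.hand_in(): hands the job in; it is judged then, once.
The state is a dict: "t": time; "joint_positions": joint angles; "joint_velocities": joint speeds; "joint_efforts": joint torques, N m; "position": TCP position; "eef_rot": TCP orientation; "contact_force": force on the tool from outside, world axes, zero at the start; "moment": the same for the moment, N m; "grip_width": finger opening in m; "grasp_force": force on a finger pad.
Only numpy, scipy, OpenCV 4.12 (cv2) and the standard library are available. Lean on these libraries where they do the work, as an engineer would, in place of code of your own. Each camera call takes 0.05 s, during which the arm holds its last target. There are 200 camera calls.

## Working session

There is one attempt and no reset: what is moved stays moved. The work goes in short steps, Python scripts to look and compute and a shell command to move; the robot and the scene stay as the last step left them, time stands still between calls to the robot, and variables do not carry over. Pictures are saved under pics/ and viewed, at most 10 in all, crops included, and the job is handed in when it is done.

```bash
mkdir -p pics; cat > h.py <<'E'
import numpy as np, cv2, json
from scipy.spatial.transform import Rotation as R
from cell import manip
def grab(n,tag):
    f=manip.grab_frame(n); cv2.imwrite(f'pics/{tag}.png',f['image'][:,:,::-1])
    np.save(f'pics/{tag}.npy',f,allow_pickle=True); return f
def load(tag): return np.load(f'pics/{tag}.npy',allow_pickle=True).item()
def ray(f,u,v,fish=False):
    x=(u-f['cx'])/f['fx'];y=(v-f['cy'])/f['fy']
    if fish:
        r=np.hypot(x,y); s=np.sin(r)/r if r>1e-9 else 1; d=np.array([x*s,y*s,np.cos(r)])
    else: d=np.array([x,y,1.])
    M=R.from_rotvec(np.ravel(f['rvec'])).as_matrix(); t=np.ravel(f['tvec'])
    return -M.T@t, M.T@d
def plane(f,u,v,z,fish=False):
    o,d=ray(f,u,v,fish); return o+d*(z-o[2])/d[2]
def proj(f,p):
    M=R.from_rotvec(np.ravel(f['rvec'])).as_matrix(); c=M@np.array(p)+np.ravel(f['tvec'])
    return f['fx']*c[0]/c[2]+f['cx'],f['fy']*c[1]/c[2]+f['cy']
E
python3 - <<'E'
from h import *
for n in ('top','side','wrist'):
    f=grab(n,n+'0'); o,d=ray(f,f['cx'],f['cy']); print(n,o,d,f['fx'],f['cx'],f['cy'])
a=[cv2.imread(f'pics/{n}0.png') for n in('top','side','wrist')]
cv2.imwrite('pics/t2.png',cv2.resize(a[0],(800,600),interpolation=cv2.INTER_CUBIC))
cv2.imwrite('pics/sw.png',cv2.resize(np.hstack(a[1:]),(800,300),interpolation=cv2.INTER_AREA))
o=manip.get_obs();print(o,manip.tcp_to_grasp)
E
```

```text
top [0.40172389 0.06965533 1.18376648] [ 0.15534776  0.01432888 -0.98775592] 451.9632990543697 255.47163405974564 185.59114656601247
side [0.08507492 0.50865766 0.79288571] [ 0.5062803  -0.46692334 -0.7250261 ] 376.9660550001995 247.72975346344342 194.49185252768564
wrist [ 0.2346225  -0.61055945  0.37228973] [-0.28311506 -0.07222761 -0.9563624 ] 297.3186396354542 259.0351667129312 188.4801938447757
{'t': 0.15, 'joint_positions': array([ 1.25316075,  0.62914377,  0.03850612,  1.51813595, -0.0270405 ,
        0.99629601, -0.0200212 ]), 'joint_velocities': array([ 0.00170962, -0.00337238, -0.00020891, -0.00443937,  0.00030506,
       -0.00030224,  0.00027096]), 'joint_efforts': array([ 2.19727095e-03, -5.63799047e+01,  1.22793328e+00, -1.93652344e+01,
        1.11274418e-02,  7.41226278e-03,  9.37038351e-06]), 'position': array([ 0.16184789, -0.62898656,  0.19579563]), 'eef_rot': array([-3.11529809e+00, -3.94215617e-01,  3.00196162e-04]), 'contact_force': array([0.01611519, 0.16056123, 0.88698915]), 'moment': array([-0.03596084, -0.01449867,  0.06899828]), 'grasp_force': 0.0, 'grip_width': 0.08561907380948146} 0.0187
```

View pics/t2.png

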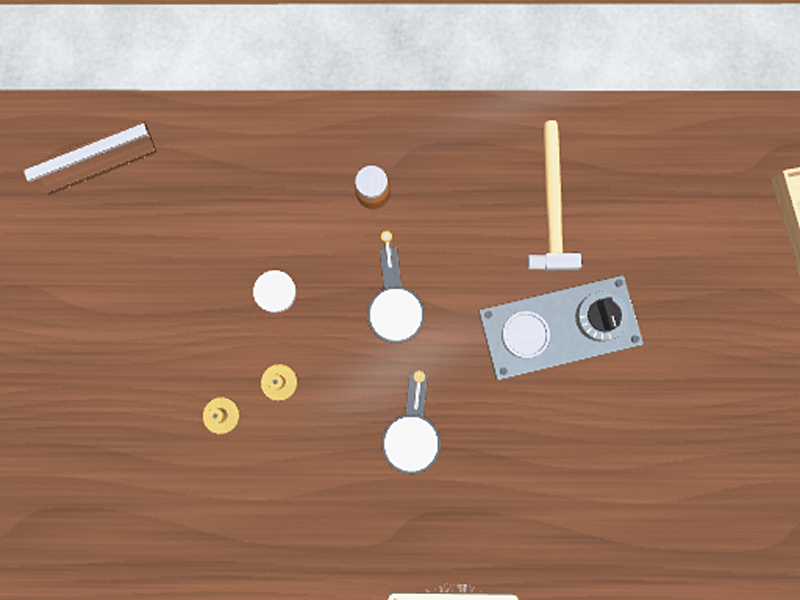

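View pics/sw.png

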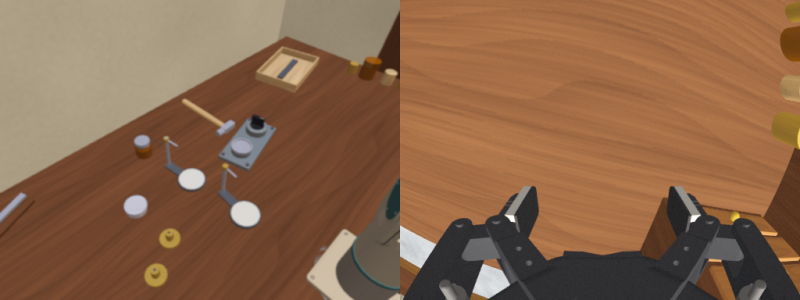

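The top view (800x600) shows:
- Two brass blanks, at (220,415) and (279,382). Robot-right is image-right, so the one meant is (279,382).
- Two mirrors, at (396,315) and (411,444). The farther one, (396,315), is meant.
- The tin at (274,291), the jar at (372,185) and the hammer at (555,200).
- The fixture, with its nest at (526,334) and knob at (605,315).

The side view agrees. Next I'll measure and confirm with one crop.

```bash
python3 - <<'E'
from h import *
f=load('top0'); im=f['image']; hsv=cv2.cvtColor(im,cv2.COLOR_RGB2HSV); k=1.5625
def blobs(m,amin=30):
    cs,_=cv2.findContours(m.astype(np.uint8),cv2.RETR_EXTERNAL,cv2.CHAIN_APPROX_NONE)
    return [c for c in cs if cv2.contourArea(c)>amin]
def rep(n,c,z,ff=f):
    (u,v),(w,h),a=cv2.fitEllipse(c); p=plane(ff,u,v,z); print(n,np.round([u,v,w,h],1),np.round(p,4)); return p
H,S,V=[hsv[...,i].astype(int) for i in range(3)]
for c in blobs((H>18)&(H<32)&(S>90)&(V>120),60): rep('yellow z.005',c,.008)
for c in blobs((S<25)&(V>225),100): rep('white .011',c,.011); 
for c in blobs((V<70),60): rep('dark .089',c,.089)
# fixture base: grey-blue
m=(S<75)&(V>90)&(V<215)&(H>85)&(H<125)
for c in blobs(m,800):
    r=cv2.minAreaRect(c); b=cv2.boxPoints(r); print('grey',r,[np.round(plane(f,*q,.02),3)[:2] for q in b])
g=load('side0'); im2=g['image']; hs=cv2.cvtColor(im2,cv2.COLOR_RGB2HSV);H,S,V=[hs[...,i].astype(int) for i in range(3)]
print('side')
for c in blobs((H>18)&(H<32)&(S>90)&(V>100),60): rep('yellow',c,.008,g)
for c in blobs((S<40)&(V>190),60): rep('white .011',c,.011,g)
def crop(I,x0,y0,w,h): return cv2.resize(I[y0:y0+h,x0:x0+w,::-1],(400,300),interpolation=cv2.INTER_CUBIC)
o=np.vstack([np.hstack([crop(im,120,200,120,90),crop(im,215,135,120,90)]),np.hstack([crop(im,300,170,120,90),crop(im2,265,130,120,90)])])
cv2.imwrite('pics/crop.png',o)
E
```

```text
yellow z.005 [141.  265.5  21.7  22.5] [0.3775 0.3798 0.008 ]
yellow z.005 [178.1 244.3  21.6  22.2] [0.4322 0.286  0.008 ]
white .011 [268.6 381.6   2.9 129.3] [0.0986 0.0515 0.011 ]
white .011 [262.6 283.5  33.2  33.7] [0.3344 0.0669 0.011 ]
white .011 [336.5 213.6  28.2  29.5] [ 0.5133 -0.1241  0.011 ]
white .011 [253.  200.8  32.   32.2] [0.546  0.0928 0.011 ]
white .011 [175.  185.8  25.   26.2] [0.5847 0.2985 0.011 ]
white .011 [357.4 166.2   8.6  38.9] [ 0.6389 -0.1817  0.011 ]
white .011 [237.3 115.6  17.9  19. ] [0.7769 0.1368 0.011 ]
white .011 [ 53.8  96.8   6.  132.1] [0.8292 0.6383 0.011 ]
white .011 [384.4  27.8  62.6 247.9] [ 1.0299 -0.2675  0.011 ]
white .011 [127.7  30.4  62.9 262. ] [1.0228 0.4456 0.011 ]
dark .089 [383.6 202.5  13.7  19.3] [ 0.5336 -0.226   0.089 ]
grey ((263.0, 270.5), (63.0, 36.0), 90.0) [array([0.446, 0.113]), array([0.447, 0.02 ]), array([0.29 , 0.021]), array([0.289, 0.111])]
grey ((358.7007751464844, 209.07301330566406), (45.63775634765625, 96.3937759399414), 76.29303741455078) [array([ 0.552, -0.046]), array([ 0.613, -0.29 ]), array([ 0.497, -0.313]), array([ 0.438, -0.072])]
grey ((253.0, 188.5), (59.0, 34.0), 90.0) [array([0.655, 0.138]), array([0.656, 0.049]), array([0.5  , 0.049]), array([0.5  , 0.136])]
side
yellow [199.2 352.   27.5  29.9] [0.3767 0.3817 0.008 ]
yellow [217.  304.9  24.1  26.3] [0.4315 0.2878 0.008 ]
yellow [451.9  84.4   9.6  16.3] [ 0.5126 -0.9866  0.008 ]
white .011 [313.7 273.2  29.3  35.4] [0.334  0.0689 0.011 ]
white .011 [172.9 262.   21.8  27.4] [0.5916 0.2938 0.011 ]
white .011 [244.9 228.6  24.1  31. ] [0.5459 0.0956 0.011 ]
```

View pics/crop.png

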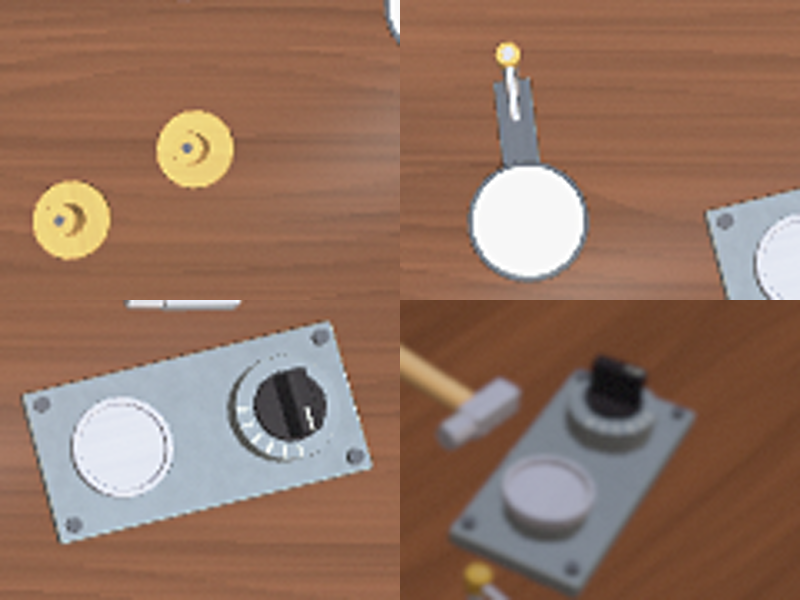

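The crop confirms the right-hand blank (disc plus hub), the far mirror with its pointer, and the fixture. The knob's pale line points to the lower right, and six engraved stop lines run clockwise to the lower left. I'll swing over, up and around the base.

```bash
python3 -m crank '[[0.25,-0.1,-0.15,0,0,0,-1],[0.5,-0.2,-0.3,0,0,0,-1],[0.75,-0.3,-0.35,0,0,0,-1],[1,-0.4,-0.35,0,0,0,-1]]' 30 | tail -c 300
python3 -m crank '[[0.25,-0.1,0,0,0,0,-1],[0.5,-0.2,0,0,0,0,-1],[0.75,-0.3,0,0,0,0,-1],[1,-0.4,0,0,0,0,-1]]' | tail -c 300
python3 -m crank '[[0.25,-0.1,0,0,0,0,-1],[0.5,-0.2,0,0,0,0,-1],[0.75,-0.3,0,0,0,0,-1],[0.95,-0.4,0,0,0,0,-1],[0.95,-0.4,0,0,0,0,-1]]'
python3 - <<'E'
from h import *
f=load('top0')
cx=lambda x,y,x0,y0:(x0+x/3.3333,y0+y/3.3333)
M=plane(f,253,200.8,.011); P=plane(f,*cx(107,52,215,135),.138)
N=plane(f,*cx(122,147,300,170),.050); D=plane(f,*cx(296,106,300,170),.055)
print(M,P,np.linalg.norm((P-M)[:2]),'pointer dir',np.degrees(np.arctan2(*(P-M)[1::-1])));print(N,D,D-N,N[:2]+.13*np.array([.2425,-.970]))
E
```

```text
t: 0.65
position: [0.2935, -0.5335, 0.2497]
eef_rot: [3.116, 0.394, 0.001]
contact_force: [-0.3, 0.4, -0.2]
grip_width: 0.0854
grasp_force: 0.0
t: 1.15
position: [0.4234, -0.4375, 0.2488]
eef_rot: [-3.116, -0.394, 0.001]
contact_force: [-0.3, -0.7, -0.0]
grip_width: 0.0856
grasp_force: 0.0
t: 1.78
position: [0.5483, -0.3412, 0.2484]
eef_rot: [-3.113, -0.403, -0.002]
contact_force: [0.3, -0.2, -0.5]
grip_width: 0.0854
grasp_force: 0.0
[0.54590924 0.09288434 0.011     ] [0.65013588 0.10519286 0.138     ] 0.10495090409183751 pointer dir 6.735082768868939
[ 0.50843746 -0.11786945  0.05      ] [ 0.53946885 -0.24812624  0.055     ] [ 0.03103139 -0.13025679  0.005     ] [ 0.53996246 -0.24396945]
```

```bash
python3 -m crank '[[0,-0.25,0,0,0,0,-1],[0,-0.5,0,0,0,0,-1],[0,-0.75,0,0,0,0,-1],[0,-1,0,0,0,0,-1]]' | sed -n 2p
python3 - <<'E'
from h import *
grab('wrist','wk')
E
python3 -m crank '[[0,-0.25,0,0,0,0,-1],[0,-0.5,0,0,0,0,-1],[0,-0.75,0,0,0,0,-1],[0,-1,0,0,0,0,-1]]' | sed -n 2p
python3 -m crank '[[0,-0.25,0,0,0,0,-1],[0,-0.5,0,0,0,0,-1],[0,-0.75,0,0,0,0,-1],[0,-1,0,0,0,0,-1]]' | sed -n 2p
python3 -m crank '[[0.05,-0.25,0,0,0,0,-1],[0.1,-0.5,0.1,0,0,0,-1],[0.2,-0.75,0.2,0,0,0,-1],[0.29,-1,0.3,0,0,0,-1],[0.29,-1.0,0.5,0,0,0,-1]]' | sed -n 2p
python3 -m crank '[[0,-0.25,0,0,0,0,-1],[0,-0.25,0,0,0,0,-1],[0,-0.25,0,0,0,0,-1]]'
python3 - <<'E'
from h import *
f=grab('wrist','wb'); g=load('wk')
cv2.imwrite('pics/w2.png',cv2.resize(np.hstack([f['image'],g['image']])[:,:,::-1],(800,300),interpolation=cv2.INTER_AREA))
hs=cv2.cvtColor(f['image'],cv2.COLOR_RGB2HSV);H,S,V=[hs[...,i].astype(int) for i in range(3)]
m=((H>18)&(H<32)&(S>90)&(V>100)).astype(np.uint8)
for c in cv2.findContours(m,0,1)[0]:
    if cv2.contourArea(c)<200: continue
    p=np.array([plane(f,u,v,.010,True)[:2] for u,v in c[:,0]],np.float32)
    print(cv2.fitEllipse(c),cv2.minEnclosingCircle(p))
print(manip.get_obs()['position'])
E
```

```text
position: [0.507, -0.1997, 0.2489]
position: [0.4702, -0.0546, 0.249]
position: [0.4332, 0.0907, 0.2491]
position: [0.4396, 0.2503, 0.1742]
t: 4.32
position: [0.4295, 0.282, 0.174]
eef_rot: [3.116, 0.393, 0.0]
contact_force: [0.7, 0.8, 0.0]
grip_width: 0.0852
grasp_force: 0.0
((474.1746520996094, 239.03665161132812), (16.75865936279297, 20.12045669555664), 137.87997436523438) ((0.40482082962989807, -0.07782759517431259), 0.02579653635621071)
((172.11422729492188, 184.84291076660156), (44.59467697143555, 47.087852478027344), 142.94546508789062) ((0.37903445959091187, 0.37933263182640076), 0.03061564825475216)
((255.64541625976562, 160.64663696289062), (48.84646224975586, 50.081932067871094), 88.02061462402344) ((0.43324917554855347, 0.2864978015422821), 0.030080646276474)
((498.1911926269531, 21.949520111083984), (17.668869018554688, 21.10094451904297), 96.13788604736328) ((0.7324331402778625, 0.0013302592560648918), 0.025180861353874207)
[0.42960522 0.28169984 0.17410497]
```

View pics/w2.png

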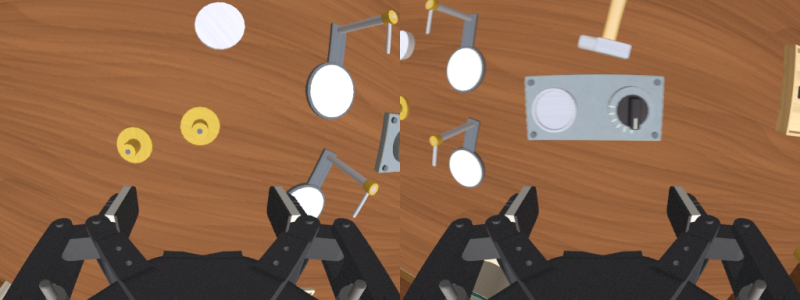

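The left half of this wrist view shows the blank at about (200,126). The right half shows the knob's pale line at about (634,120). The three blank estimates agree within 2 mm, so I'll descend and grip.

```bash
python3 -m crank '[[0.03,-0.027,0.2,0,0,0,-1],[0.03,-0.027,0.4,0,0,0,-1],[0.03,-0.027,0.55,0,0,0,-1],[0.03,-0.027,0.7,0,0,0,-1],[0.03,-0.027,0.8,0,0,0,-1],[0.03,-0.027,0.9,0,0,0,-1],[0.03,-0.027,0.9,0,0,0,-1]]' | sed -n 2p
python3 -m crank '[[0,0,0.06,0,0,0,-1],[0,0,0.12,0,0,0,-1],[0,0,0.18,0,0,0,-1],[0,0,0.18,0,0,0,-1],[0,0,0.18,0,0,0,-1]]' 
python3 -m crank '[[0,0,0,0,0,0,0],[0,0,0,0,0,0,0.2],[0,0,0,0,0,0,0.4],[0,0,0,0,0,0,0.7],[0,0,0,0,0,0,1],[0,0,0,0,0,0,1],[0,0,0,0,0,0,1],[0,0,0,0,0,0,1]]' 50
```

```text
position: [0.432, 0.2876, 0.0383]
t: 5.88
position: [0.4324, 0.2884, 0.012]
eef_rot: [3.117, 0.394, 0.0]
contact_force: [-0.9, -0.7, -0.0]
grip_width: 0.0851
grasp_force: 0.0
t: 6.88
position: [0.4323, 0.2883, 0.012]
eef_rot: [-3.117, -0.394, -0.0]
contact_force: [0.1, 0.9, 0.4]
grip_width: 0.0005
grasp_force: 0.0
```

The fingers shut on nothing, so I need to look.

```bash
python3 - <<'E'
from h import *
f=grab('wrist','wc'); g=grab('side','sc'); t=grab('top','tc')
a=cv2.resize(f['image'],(400,300)); b=cv2.resize(g['image'][230:380,130:330],(400,300)); 
c=cv2.resize(t['image'][200:290,110:230],(400,300)); d=cv2.resize(f['image'][100:250,170:370],(400,300))
cv2.imwrite('pics/c4.png',np.vstack([np.hstack([a,b]),np.hstack([c,d])])[:,:,::-1])
E
```

```text
(no output)
```

View pics/c4.png

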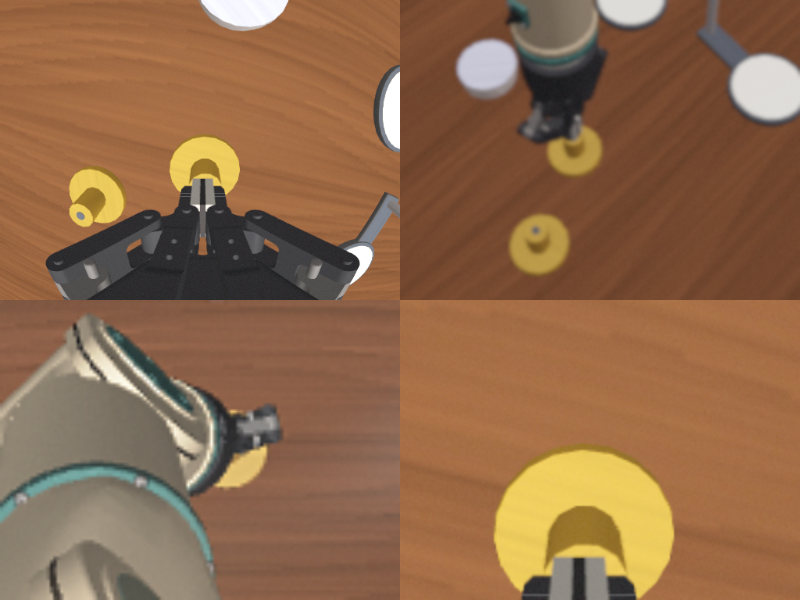

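```bash
python3 - <<'E'
from h import *
f=load('wc');g=load('sc')
print(manip.get_obs()['position'])
for z in (.01,.03,.05): print(z,plane(f,260,228,z,True)[:2],plane(g,218.5,298,z)[:2])
M=R.from_rotvec(np.ravel(f['rvec'])).as_matrix(); 
def pf(p):
    c=M@np.array(p)+np.ravel(f['tvec']); th=np.arctan2(np.hypot(c[0],c[1]),c[2]); r=f['fx']*th/np.hypot(c[0],c[1]); return f['cx']+r*c[0],f['cy']+r*c[1]
for z in(.012,.042): print('tcp xy at',z,pf([.4323,.2883,z]),proj(g,[.4323,.2883,z]))
for n,F in(('w',f),('s',g)):
    hs=cv2.cvtColor(F['image'],cv2.COLOR_RGB2HSV);H,S,V=[hs[...,i].astype(int) for i in range(3)]
    for c in cv2.findContours(((H>18)&(H<32)&(S>90)&(V>100)).astype(np.uint8),0,1)[0]:
        if cv2.contourArea(c)<200: continue
        p=np.array([plane(F,u,v,.010,n=='w')[:2] for u,v in c[:,0]],np.float32)
        print(n,cv2.minEnclosingCircle(p), c[:,0].min(0),c[:,0].max(0))
E
```

```text
[0.43235422 0.28831023 0.01201625]
0.01 [0.42606871 0.28577047] [0.441347   0.27490735]
0.03 [0.43491425 0.2881432 ] [0.43224549 0.28087885]
0.05 [0.44375979 0.29051592] [0.42314398 0.28685036]
tcp xy at 0.012 (np.float64(258.63515036548733), np.float64(219.9019213439864)) (np.float64(216.48094073829037), np.float64(304.00154967552135))
tcp xy at 0.042 (np.float64(258.6230852073409), np.float64(241.11084819827482)) (np.float64(215.52442930070958), np.float64(297.4335693845709))
w ((0.37372660636901855, 0.3826419413089752), 0.040373578667640686) [ 88 212] [161 290]
w ((0.4339199662208557, 0.2867595851421356), 0.03026956133544445) [217 172] [306 249]
s ((0.376761257648468, 0.38160231709480286), 0.030806589871644974) [185 337] [213 366]
s ((0.43096667528152466, 0.28810644149780273), 0.03061135672032833) [204 294] [230 317]
```

```bash
python3 - <<'E'
from h import *
for n in('wrist0','wb','wc'):
    f=load(n); o,d=ray(f,f['cx'],f['cy']); print(n,o,d)
o=manip.get_obs(); print(o['joint_positions'],o['contact_force'],o['moment'],o['joint_efforts'])
f=load('wc');g=load('sc')
a=cv2.resize(f['image'][150:300,160:360],(400,300),interpolation=cv2.INTER_CUBIC); b=cv2.resize(g['image'][265:325,177:257],(400,300),interpolation=cv2.INTER_CUBIC)
cv2.imwrite('pics/c5.png',np.hstack([a,b])[:,:,::-1])
E
```

```text
wrist0 [ 0.2346225  -0.61055945  0.37228973] [-0.28311506 -0.07222761 -0.9563624 ]
wb [0.50219704 0.30070761 0.35060576] [-0.28254561 -0.07457281 -0.95635081]
wc [0.50506907 0.30696152 0.18862192] [-0.28267252 -0.07380957 -0.95637252]
[-0.58425205  0.73582856 -0.08724422  2.01870958  0.15342091  0.39310438
 -2.10988819] [ 0.79365013  0.25211107 -0.00213774] [-0.03495435 -0.024354   -0.00373623] [ 2.83533018e-04 -5.09739661e+01 -4.16998817e-01 -8.73994768e+00
  4.98295936e-03  9.83654209e-04  2.39711193e-05]
```

View pics/c5.png

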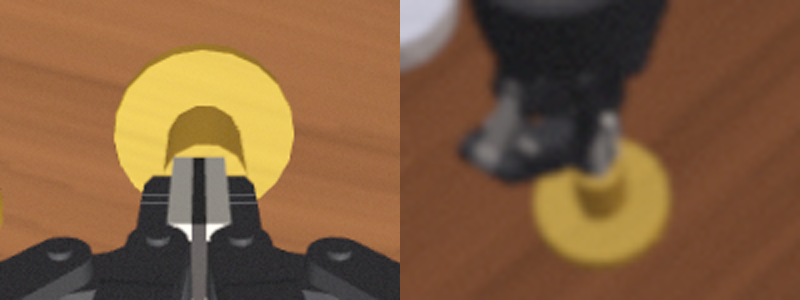

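The wrist view shows the fingertips lying over the hub top, at about (259,228) in full-frame pixels. The side view shows them at (218,299). Both put the tips near z≈0.048, so they really sit about 35 mm higher than the reported TCP. The hub, seen just below them, is untouched. I'll open, go about 31 mm deeper and grip again. All later heights will be taken relative to the bench grasp.

```bash
python3 -m crank '[[0,0,-0.05,0,0,0,-1],[0,0,-0.05,0,0,0,-1],[0,0,-0.05,0,0,0,-1],[0,0,-0.05,0,0,0,-1],[0,0,-0.05,0,0,0,-1],[0,0,-0.05,0,0,0,-1],[0,0,-0.05,0,0,0,-1]]' 
python3 -m crank '[[0,0,0.05,0,0,0,-1],[0,0,0.1,0,0,0,-1],[0,0,0.14,0,0,0,-1],[0,0,0.14,0,0,0,-1]]'
python3 - <<'E'
from h import *
f=grab('wrist','wd'); g=grab('side','sd')
a=cv2.resize(f['image'],(400,300),interpolation=cv2.INTER_AREA); b=cv2.resize(g['image'][265:325,177:257],(400,300),interpolation=cv2.INTER_CUBIC)
cv2.imwrite('pics/c6.png',np.hstack([a,b])[:,:,::-1])
E
```

```text
t: 7.9
position: [0.4323, 0.2883, 0.0195]
eef_rot: [3.117, 0.394, -0.0]
contact_force: [0.1, -0.0, 0.4]
grip_width: 0.0855
grasp_force: 0.0
t: 8.4
position: [0.4318, 0.288, -0.0022]
eef_rot: [3.116, 0.395, -0.002]
contact_force: [-0.2, -0.3, -0.1]
grip_width: 0.0851
grasp_force: 0.0
```

View pics/c6.png

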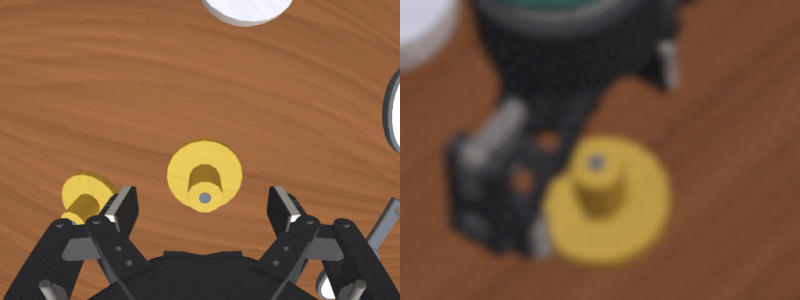

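The hub, at (205,195) in the wrist tile, lies midway between the pads. The reported z is below the bench with no contact, which confirms the offset. I'll go on down and close.

```bash
python3 -m crank '[[0,0,0.03,0,0,0,-1],[0,0,0.06,0,0,0,-1],[0,0,0.09,0,0,0,-1],[0,0,0.11,0,0,0,-1],[0,0,0.11,0,0,0,-1]]'
python3 -m crank '[[0,0,0,0,0,0,-0.5],[0,0,0,0,0,0,-0.2],[0,0,0,0,0,0,0.1],[0,0,0,0,0,0,0.3],[0,0,0,0,0,0,0.5],[0,0,0,0,0,0,0.7],[0,0,0,0,0,0,1],[0,0,0,0,0,0,1]]' 50
python3 - <<'E'
from h import *
f=grab('wrist','we'); g=grab('side','se')
a=cv2.resize(f['image'][150:300,160:360],(400,300),interpolation=cv2.INTER_CUBIC); b=cv2.resize(g['image'][265:325,177:257],(400,300),interpolation=cv2.INTER_CUBIC)
cv2.imwrite('pics/c7.png',np.hstack([a,b])[:,:,::-1])
E
```

```text
t: 9.12
position: [0.4322, 0.2882, -0.0183]
eef_rot: [3.116, 0.394, -0.001]
contact_force: [0.3, 0.3, 0.5]
grip_width: 0.0855
grasp_force: 0.0
t: 10.12
position: [0.4324, 0.2882, -0.0177]
eef_rot: [3.117, 0.394, 0.0]
contact_force: [-1.3, -1.5, 5.4]
grip_width: 0.0222
grasp_force: 48.8
```

```bash
python3 -m crank '[[0,0,-0.05,0,0,0,1],[0,0,-0.15,0,0,0,1],[0,0,-0.3,0,0,0,1],[0,0,-0.45,0,0,0,1],[0,0,-0.6,0,0,0,1],[0,0,-0.75,0,0,0,1],[0,0,-0.9,0,0,0,1],[0,0,-1,0,0,0,1],[0,0,-1,0,0,0,1]]'
python3 -m crank '[[0.05,0.1,-0.1,0,0,0,1],[0.1,0.25,-0.13,0,0,0,1],[0.2,0.4,-0.13,0,0,0,1],[0.3,0.55,-0.13,0,0,0,1],[0.35,0.7,-0.13,0,0,0,1],[0.41,0.85,-0.13,0,0,0,1],[0.41,0.95,-0.13,0,0,0,1],[0.41,1,-0.13,0,0,0,1]]' | sed -n 2p
python3 -m crank '[[0,0.1,0,0,0,0,1],[0,0.2,0,0,0,0,1],[0,0.3,0,0,0,0,1],[0,0.4,0,0,0,0,1],[0,0.443,0,0,0,0,1],[0,0.443,0,0,0,0,1],[0,0.443,0,0,0,0,1],[0,0.443,0,0,0,0,1]]'
python3 - <<'E'
from h import *
print(manip.get_obs()['position'])
f=grab('wrist','wf'); g=grab('side','sf'); t=grab('top','tf')
a=cv2.resize(f['image'],(400,300),interpolation=cv2.INTER_AREA); b=cv2.resize(g['image'][170:290,180:340],(400,300),interpolation=cv2.INTER_CUBIC)
c=cv2.resize(t['image'][130:250,180:340],(400,300),interpolation=cv2.INTER_CUBIC);d=cv2.resize(f['image'][150:300,160:360],(400,300),interpolation=cv2.INTER_CUBIC)
cv2.imwrite('pics/c8.png',np.vstack([np.hstack([a,b]),np.hstack([c,d])])[:,:,::-1])
E
```

```text
t: 11.35
position: [0.433, 0.2888, 0.1333]
eef_rot: [-3.116, -0.394, -0.004]
contact_force: [0.6, 0.0, -1.8]
grip_width: 0.0223
grasp_force: 49.0
position: [0.5286, 0.1574, 0.1509]
t: 13.35
position: [0.5457, 0.0948, 0.1515]
eef_rot: [-3.116, -0.396, -0.0]
contact_force: [0.6, 0.4, -1.0]
grip_width: 0.0224
grasp_force: 49.1
[0.54566603 0.09480365 0.15154647]
```

View pics/c8.png

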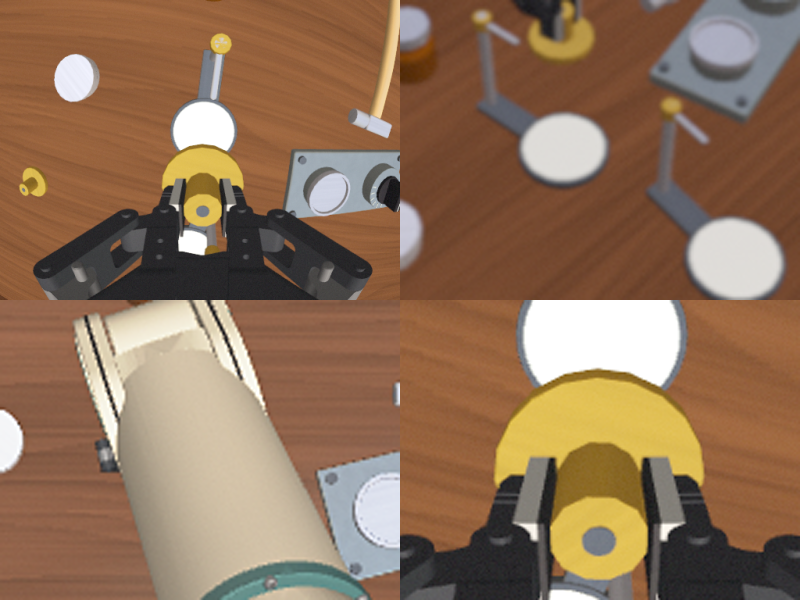

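The blank is held by its hub between the pads, with the mirror below it. In the wrist crop the hub top is at (598,540), which is about (259,270) full frame. I'll check level and centring numerically.

```bash
cat > chk.py <<'E'
from h import *
from scipy.optimize import least_squares
import sys
def chk(tag,zb):
    f=load(tag); hs=cv2.cvtColor(f['image'],cv2.COLOR_RGB2HSV);H,S,V=[hs[...,i].astype(int) for i in range(3)]
    m=((H>18)&(H<32)&(S>90)&(V>150)).astype(np.uint8)
    # disc top-front edge: uppermost bright-yellow pixel per column
    pts=[]
    for u in range(211,309):
        r=np.where(m[150:260,u])[0]
        if len(r): pts.append(plane(f,u,150+r[0],zb+.010,True)[:2])
    pts=np.array(pts); s=least_squares(lambda q:np.hypot(*(pts-q[:2]).T)-.030,pts.mean(0),loss='soft_l1',f_scale=.0005)
    print('disc c',s.x,'res',np.abs(s.fun).max())
    # hub top: brightest part near (259,270)
    hub=((H>18)&(H<32)&(S>60)&(V>150)).astype(np.uint8); hub[:245]=0
    hub[:, :225]=0; hub[:,295:]=0
    c=max(cv2.findContours(hub,0,1)[0],key=cv2.contourArea)
    p=np.array([plane(f,a,b,zb+.042,True)[:2] for a,b in c[:,0]],np.float32)
    print('hub',cv2.minEnclosingCircle(p),cv2.boundingRect(c)); print('tcp',manip.get_obs()['position'])
chk(sys.argv[1],float(sys.argv[2]))
E
python3 chk.py wf 0.1695; python3 - <<'E'
from h import *
f=load('wk')  # knob closeup, before anything
im=f['image'][110:190,250:330]
cv2.imwrite('pics/k.png',cv2.resize(f['image'][95:185,155:345][:,:,::-1],(760,360),interpolation=cv2.INTER_CUBIC))
E
```

```text
disc c [0.54534057 0.0945415 ] res 0.002254573743298925
hub ((0.5462982058525085, 0.09464264661073685), 0.011826885864138603) (235, 248, 49, 42)
tcp [0.54574866 0.09449213 0.15154375]
```

View pics/k.png

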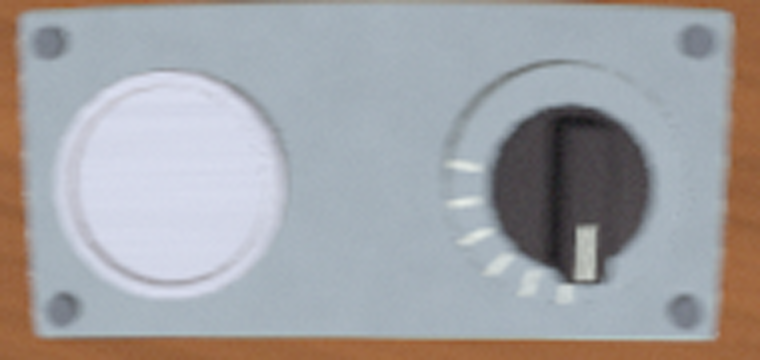

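The blank is level and centred over the mirror to about 1 mm. In the knob crop, the pale line is at (587,250), pointing at the first engraved line at (567,293). The other five lines run clockwise to (462,165). Now I'll lower to view height and hold.

```bash
python3 -m crank '[[0,0.005,0.08,0,0,0,1],[0,0.005,0.16,0,0,0,1],[0,0.005,0.24,0,0,0,1],[0,0.005,0.32,0,0,0,1],[0,0.005,0.38,0,0,0,1],[0,0.005,0.405,0,0,0,1],[0,0.005,0.405,0,0,0,1],[0,0.005,0.405,0,0,0,1]]'
python3 - <<'E'
from h import *
grab('wrist','wg'); 
E
python3 chk.py wg 0.109
python3 -m crank '[[0,0,0,0,0,0,1],[0,0,0,0,0,0,1],[0,0,0,0,0,0,1],[0,0,0,0,0,0,1],[0,0,0,0,0,0,1],[0,0,0,0,0,0,1],[0,0,0,0,0,0,1],[0,0,0,0,0,0,1],[0,0,0,0,0,0,1],[0,0,0,0,0,0,1],[0,0,0,0,0,0,1],[0,0,0,0,0,0,1]]'
python3 - <<'E'
from h import *
g=grab('side','sg')
hs=cv2.cvtColor(g['image'],cv2.COLOR_RGB2HSV);H,S,V=[hs[...,i].astype(int) for i in range(3)]
for c in cv2.findContours(((H>18)&(H<32)&(S>90)&(V>100)).astype(np.uint8),0,1)[0]:
    if cv2.contourArea(c)>40: print(cv2.boundingRect(c))
x=np.array([.5459,.0938]); print('expected disc bottom-edge bbox for mid z=.130 / .125')
for z in(.130,.125):
    P=np.array([proj(g,[x[0]+.03*np.cos(a),x[1]+.03*np.sin(a),z-.021+h]) for a in np.linspace(0,6.28,60) for h in(0,.01)]);print(P.min(0),P.max(0))
# nest & fixture
f=load('wf'); k=load('wk')
hs=cv2.cvtColor(k['image'],cv2.COLOR_RGB2HSV)
c0=lambda x,y:(155+x/4-.4,95+y/4-.4)
print('nest wk',plane(k,*c0(171,184),.050,True),'pale',plane(k,*c0(587,225),.089,True),plane(k,*c0(587,281),.089,True),'flange',plane(k,*c0(572,187),.055,True))
for q in((18,12),(732,12),(717,338),(35,337)): print(plane(k,*c0(*q),.02,True))
E
```

```text
t: 14.5
position: [0.5464, 0.0934, 0.0911]
eef_rot: [-3.117, -0.394, -0.001]
contact_force: [-0.6, -0.2, -1.9]
grip_width: 0.0224
grasp_force: 49.1
disc c [0.54612376 0.09305319] res 0.002123958834474547
hub ((0.5469167232513428, 0.09336122125387192), 0.011882347986102104) (235, 248, 49, 42)
tcp [0.54637996 0.09339903 0.09120584]
t: 16.05
position: [0.546, 0.0933, 0.0908]
eef_rot: [-3.117, -0.395, -0.0]
contact_force: [0.4, -0.7, -2.8]
grip_width: 0.0228
grasp_force: 49.1
(185, 337, 29, 31)
(233, 188, 25, 24)
(446, 78, 14, 16)
expected disc bottom-edge bbox for mid z=.130 / .125
[232.39103583 191.65272936] [257.09777362 212.59344029]
[232.47108492 193.04469914] [257.08032937 213.95391707]
nest wk [ 0.51135633 -0.11724433  0.05      ] pale [ 0.5361611  -0.24313652  0.089     ] [ 0.52024017 -0.24776218  0.089     ] flange [ 0.54223489 -0.24141907  0.055     ]
[ 0.55347785 -0.04480254  0.02      ]
[ 0.61288038 -0.28465653  0.02      ]
[ 0.50012155 -0.31359163  0.02      ]
[ 0.43933053 -0.0731832   0.02      ]
```

```bash
python3 -m crank '[[0,0,-0.1,0,0,0,1],[0,0,-0.2,0,0,0,1],[0,0,-0.3,0,0,0,1],[0,0,-0.4,0,0,0,1],[-0.1,0.1,-0.4,0,0,0,1],[-0.25,0.25,-0.4,0,0,0,1],[-0.4,0.4,-0.4,0,0,0,1],[-0.5,0.5,-0.4,0,0,0,1],[-0.585,0.6,-0.4,0,0,0,1],[-0.585,0.6,-0.4,0,0,0,1],[-0.585,0.6,-0.4,0,0,0,1]]'
cat > nest.py <<'E'
from h import *
import sys
from scipy.optimize import least_squares
def nest(tag,fish,lo,hi,seed):
    f=load(tag); hs=cv2.cvtColor(f['image'],cv2.COLOR_RGB2HSV);H,S,V=[hs[...,i].astype(int) for i in range(3)]
    for th in (205,215,225):
        m=((S<35)&(V>th)).astype(np.uint8)
        for c in cv2.findContours(m,0,1)[0]:
            if cv2.contourArea(c)<300: continue
            p=np.array([plane(f,u,v,.050,fish)[:2] for u,v in c[:,0]],np.float32)
            (x,y),r=cv2.minEnclosingCircle(p)
            if np.hypot(x-.51,y+.1175)<.03: 
                s=least_squares(lambda q:np.hypot(*(p-q[:2]).T)-q[2],[x,y,r],loss='soft_l1',f_scale=.0007)
                print(tag,th,(x,y),r,'fit',s.x)
nest('top0',False,0,0,0); nest('side0',False,0,0,0)
grab('wrist','wh'); nest('wh',True,0,0,0)
f=load('wh'); cv2.imwrite('pics/wh2.png',f['image'][:,:,::-1]); print(manip.get_obs()['position'])
E
python3 nest.py
```

```text
t: 17.48
position: [0.4842, -0.0148, 0.1509]
eef_rot: [-3.116, -0.396, -0.002]
contact_force: [-0.7, -0.1, -1.9]
grip_width: 0.0223
grasp_force: 49.2
top0 205 (0.5102059841156006, -0.11785108596086502) 0.03800245746970177 fit [ 0.51026171 -0.11782381  0.03671087]
top0 215 (0.5105261206626892, -0.11799360811710358) 0.03773654252290726 fit [ 0.51009727 -0.1178287   0.03653486]
top0 225 (0.5103875398635864, -0.11799491196870804) 0.037600867450237274 fit [ 0.50985039 -0.11791781  0.03632928]
wh 205 (0.5106589794158936, -0.1171768456697464) 0.03719001263380051 fit [ 0.51067364 -0.11708926  0.03646895]
wh 215 (0.5106887221336365, -0.11688681691884995) 0.03702002763748169 fit [ 0.51079731 -0.11714225  0.03611908]
[ 0.48422306 -0.01460028  0.15083892]
```

View pics/wh2.png

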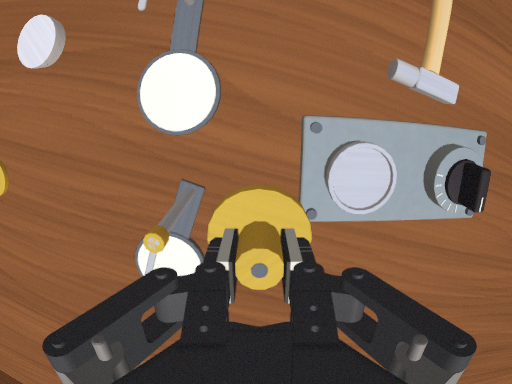

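The wrist view shows the blank firmly held, the nest at (362,178) and the knob at (462,185). Top and wrist estimates of the nest agree: (0.5105, -0.1173).

```bash
python3 -m crank '[[0,0.1,0,0,0,0,1],[0,0.25,0,0,0,0,1],[0,0.4,0,0,0,0,1],[0,0.55,0,0,0,0,1],[0,0.65,0.1,0,0,0,1],[0,0.706,0.2,0,0,0,1],[0,0.706,0.3,0,0,0,1],[0,0.706,0.4,0,0,0,1],[0,0.706,0.5,0,0,0,1],[0,0.706,0.6,0,0,0,1],[0,0.706,0.6,0,0,0,1],[0,0.706,0.6,0,0,0,1]]'
python3 - <<'E'
from h import *
grab('wrist','wi'); 
E
python3 chk.py wi 0.0789; sed -i "s/^nest('top0.*//;s/^grab.*//;s/^f=load('wh').*//" nest.py; echo "nest('wi',True,0,0,0)">>nest.py; python3 nest.py
```

```text
t: 19.02
position: [0.5101, -0.1182, 0.0609]
eef_rot: [3.117, 0.395, 0.001]
contact_force: [-0.4, 0.9, -1.5]
grip_width: 0.0225
grasp_force: 49.2
disc c [ 0.56294748 -0.1058785 ] res 0.019526446649277357
hub ((0.5107395052909851, -0.11838807165622711), 0.011827938258647919) (235, 248, 49, 42)
tcp [ 0.51034491 -0.11830808  0.06120988]
wi 205 (0.5111885070800781, -0.11723274737596512) 0.03727173060178757 fit [ 0.5126813  -0.11689025  0.03364488]
wi 215 (0.5110440850257874, -0.11726169288158417) 0.037128884345293045 fit [ 0.5104482  -0.11764618  0.03402239]
wi 225 (0.5290101766586304, -0.11189156770706177) 0.025588154792785645 fit [ 0.4265978  -0.14331965  0.11043712]
```

```bash
python3 -m crank '[[0.004,-0.006,0.04,0,0,0,1],[0.004,-0.006,0.08,0,0,0,1],[0.004,-0.006,0.12,0,0,0,1],[0.004,-0.006,0.15,0,0,0,1],[0.004,-0.006,0.17,0,0,0,1],[0.004,-0.006,0.18,0,0,0,1],[0.004,-0.006,0.18,0,0,0,1]]'
python3 -m crank '[[0,0,0.01,0,0,0,1],[0,0,0.02,0,0,0,1],[0,0,0.03,0,0,0,1],[0,0,0.03,0,0,0,1]]'
```

```text
t: 19.95
position: [0.5102, -0.1173, 0.0337]
eef_rot: [-3.117, -0.395, 0.0]
contact_force: [-1.3, -1.1, -1.4]
grip_width: 0.0226
grasp_force: 49.2
t: 20.45
position: [0.5101, -0.1173, 0.0292]
eef_rot: [-3.117, -0.394, 0.0]
contact_force: [-0.7, 0.1, -1.9]
grip_width: 0.0222
grasp_force: 49.2
```

```bash
python3 -m crank '[[0,0,0.01,0,0,0,1],[0,0,0.018,0,0,0,1],[0,0,0.018,0,0,0,1],[0,0,0.018,0,0,0,1]]' | sed -n '2p;4p'
python3 -m crank '[[0,0,0.004,0,0,0,1],[0,0,0.004,0,0,0,1],[0,0,0.004,0,0,0,1]]'| sed -n '2p;4p'
```

```text
position: [0.5102, -0.1172, 0.0266]
contact_force: [-0.3, 0.1, -1.8]
position: [0.5103, -0.1173, 0.0263]
contact_force: [-1.3, 1.2, 4.2]
```

```bash
python3 -m crank '[[0,0,0.003,0,0,0,1],[0,0,0.003,0,0,0,1],[0,0,0.003,0,0,0,1]]'| sed -n '2p;3p;4p'
```

```text
position: [0.5103, -0.1173, 0.0262]
eef_rot: [3.116, 0.394, 0.001]
contact_force: [-2.3, 0.9, 9.3]
```

The blank is seated: the force rises stiffly at the expected height. I'll release, rise, and hover near the knob.

```bash
python3 -m crank '[[0,0,0,0,0,0,0.3],[0,0,0,0,0,0,0],[0,0,0,0,0,0,-0.3],[0,0,0,0,0,0,-0.6],[0,0,0,0,0,0,-1],[0,0,0,0,0,0,-1],[0,0,0,0,0,0,-1]]'|tail -3
python3 -m crank '[[0,0,-0.05,0,0,0,-1],[0,0,-0.15,0,0,0,-1],[0,0,-0.3,0,0,0,-1],[0,0,-0.45,0,0,0,-1],[0,0,-0.6,0,0,0,-1],[0,0,-0.75,0,0,0,-1],[0,0,-0.75,0,0,0,-1]]'|sed -n 2p
python3 -m crank '[[0,0.15,0,0,0,0,-1],[0,0.3,0,0,0,0,-1],[0,0.45,0,0,0,0,-1],[0,0.6,0,0,0,0,-1],[0,0.75,0,0,0,0,-1],[0,0.867,0,0,0,0,-1],[0,0.867,0,0,0,0,-1],[0,0.867,0,0,0,0,-1]]'
python3 - <<'E'
from h import *
f=grab('wrist','wj'); grab('side','sj'); grab('top','tj')
o=manip.get_obs();print(o['position'],o['joint_positions'])
hs=cv2.cvtColor(f['image'],cv2.COLOR_RGB2HSV);H,S,V=[hs[...,i].astype(int) for i in range(3)]
c0=[(p) for p in cv2.findContours((((H>18)&(H<32)&(S>90)&(V>130))).astype(np.uint8),0,1)[0] if cv2.contourArea(p)>200]
for c in c0:
    p=np.array([plane(f,u,v,.054,True)[:2] for u,v in c[:,0]],np.float32); print('yellow',cv2.minEnclosingCircle(p),cv2.boundingRect(c))
# knob dark blob, pale lines
for c in cv2.findContours(((V<75)).astype(np.uint8)[:230],0,1)[0]:
    if cv2.contourArea(c)>150: print('dark',cv2.boundingRect(c))
for c in cv2.findContours(((V>170)&(S<50)).astype(np.uint8)[:230],0,1)[0]:
    (u,v),(w,h),a=cv2.minAreaRect(c)
    p=plane(f,u,v,.055,True); q=plane(f,u,v,.089,True)
    if cv2.contourArea(c)>=3 and np.hypot(p[0]-.542,p[1]+.243)<.06: print('pale',np.round([u,v,w,h,a],1),'z.055',p[:2],'z.089',q[:2])
E
```

```text
contact_force: [0.4, 0.9, 0.9]
grip_width: 0.0857
grasp_force: 0.0
position: [0.5118, -0.1176, 0.1405]
t: 24.45
position: [0.5425, -0.2421, 0.1379]
eef_rot: [-3.115, -0.396, 0.0]
contact_force: [-0.7, -0.1, -0.7]
grip_width: 0.0858
grasp_force: 0.0
[ 0.54262261 -0.24199973  0.13811375] [ 0.47606731  0.61963462 -0.16315206  1.7355164   0.13148925  0.79737727
 -1.06671319]
yellow ((0.5098865628242493, -0.11814329773187637), 0.03310529142618179) (103, 154, 55, 59)
yellow ((0.6738839149475098, -0.1888149231672287), 0.02743031270802021) (227, 0, 21, 57)
dark (232, 156, 57, 66)
pale [205.  172.5 107.  226.   90. ] z.055 [ 0.54085368 -0.19211127] z.089 [ 0.55060082 -0.19624219]
```

```bash
python3 - <<'E'
from h import *
from scipy.optimize import least_squares
f=load('wj'); hs=cv2.cvtColor(f['image'],cv2.COLOR_RGB2HSV);H,S,V=[hs[...,i].astype(int) for i in range(3)]
pts=[]
for u in range(236,286):
    r=np.where(V[150:215,u]<75)[0]
    if len(r): pts.append(plane(f,u,150+r[0]-.5,.055,True)[:2])
pts=np.array(pts)
s=least_squares(lambda q:np.hypot(*(pts-q[:2]).T)-.027,[.542,-.243],loss='soft_l1',f_scale=.0005); print('flange',s.x,np.abs(s.fun).mean())
sub=V[150:235,225:300]
for y in range(0,85,3): print(150+y,''.join(f'{min(v//10,25):3d}' for v in sub[y,::2]))
E
```

```text
flange [ 0.54223013 -0.24354053] 0.0002400143912445285
150  18 18 18 12 14 17 18 18 18 18 18 18 18 18 18 18 18 18 18 18 18 18 18 18 18 18 18 18 18 18 18 15 10 17 18 18 18 18
153  18 17 11 17 18 18 18 18 18 18 18 18 18 18 18 18 18 18 18 18 18 18 18 18 18 18 18 18 18 18 18 18 18 14 17 18 18 18
156  17 11 18 18 18 18 18 18 18 18 18 18 18 11  8  6  4  5  5  4  5  7 10 17 18 18 18 18 18 18 18 18 18 18 15 17 18 18
159  14 18 18 18 18 18 18 18 18 18 11  5  6  6  7  4  5  5  5  5  5  7  7  6  5  8 18 18 18 18 18 18 18 18 18 15 18 18
162  18 18 18 18 18 18 18 18 10  5  6  7  7  7  3  3  3  2  3  2  2  2  4  7  7  7  6  4 17 18 18 18 18 18 18 18 16 18
165  18 18 18 18 18 18 17  4  7  7  7  6  7  6  2  3  3  3  3  3  3  3  3  7  7  7  7  7  5 16 18 18 18 18 18 18 18 18
168  18 18 18 18 18 16  4  7  7  7  7  6  7  5  4  4  4  4  4  4  4  4  3  6  7  7  7  7  7  5 15 18 18 18 18 18 18 18
171  19 18 18 18 18  5  7  7  7  7  7  7  7  4  5  6  6  7  7  7  7  7  6  6  7  7  7  7  7  7  6 16 18 18 19 18 18 18
174  18 18 18 18 13  6  6  7  7  7  7  7  7  4  5  6  6  7  7  7  7  7  6  6  7  7  7  7  7  
[... 1705 characters left out ...]
 18 18 18 18 18 18 18 18 18 18  9  6  7  7 20 21  8  8  8  8 18 18 18 18 18 18 18 18 18 18 18 18 18 17 13
222  18 18 18 18 18 18 18 18 18 18 18 18 18 17 11  9  9 18 18  9  9 11 17 18 18 18 18 18 18 18 18 18 18 18 18 18 18 14
225  18 18 18 18 18 18 18 18 18 18 18 18 18 18 18 18 18 18 18 18 18 18 18 18 18 18 18 18 18 18 18 18 18 18 18 18 18 18
228  15 15 15 15 15 15 15 15 15 15 15 15 15 15 15 15 15 15 15 15 15 15 15 15 15 15 15 15 15 15 15 15 15 15 15 15 15 15
231  15 15 15 15 15 15 15 15 15 15 15 15 15 15 15 15 15 15 15 15 15 15 15 15 15 15 15 15 15 15 15 15 15 15 15 15 15 15
234  16 16 16 15 16 15 15 15 15 15 15 16 16 15 15 15 15 15 15 15 15 15 15 15 15 15 15 15 15 15 15 15 15 15 15 15 15 15
```

```bash
python3 -m crank '[[-0.005,0.009,0.12,0,0,0,-1],[-0.005,0.009,0.25,0,0,0,-1],[-0.005,0.009,0.38,0,0,0,-1],[-0.005,0.009,0.5,0,0,0,-1],[-0.005,0.009,0.6,0,0,0,-1],[-0.005,0.009,0.68,0,0,0,-1],[-0.005,0.009,0.735,0,0,0,-1],[-0.005,0.009,0.735,0,0,0,-1],[-0.005,0.009,0.735,0,0,0,-1]]'
python3 -m crank '[[0,0,0,0,0,0,-0.5],[0,0,0,0,0,0,-0.2],[0,0,0,0,0,0,0.1],[0,0,0,0,0,0,0.3],[0,0,0,0,0,0,0.5],[0,0,0,0,0,0,0.7],[0,0,0,0,0,0,1],[0,0,0,0,0,0,1],[0,0,0,0,0,0,1]]' 80
python3 - <<'E'
from h import *
print(manip.get_obs()['moment'])
E
```

```text
t: 25.72
position: [0.5426, -0.2449, 0.0282]
eef_rot: [3.116, 0.394, 0.001]
contact_force: [0.5, -0.0, -0.0]
grip_width: 0.0852
grasp_force: 0.0
t: 26.85
position: [0.5418, -0.2435, 0.0281]
eef_rot: [-3.115, -0.395, 0.001]
contact_force: [-2.4, 2.9, 6.0]
grip_width: 0.0146
grasp_force: 78.8
[ 0.64889982  0.43293346 -0.04012708]
```

Gripped on the bar. Now one click (20°) per call, clockwise, which is +z of the tool.

```bash
python3 -m crank '[[0,0,0,0,0,0.07,1],[0,0,0,0,0,0.14,1],[0,0,0,0,0,0.21,1],[0,0,0,0,0,0.28,1],[0,0,0,0,0,0.35,1],[0,0,0,0,0,0.41,1],[0,0,0,0,0,0.444,1],[0,0,0,0,0,0.444,1],[0,0,0,0,0,0.444,1]]'
python3 - <<'E'
from h import *
o=manip.get_obs();x=R.from_rotvec(o['eef_rot']).as_matrix()[:,0];print(np.degrees(np.arctan2(x[1],x[0])),o['moment'],o['joint_positions'][6])
E
```

```text
t: 27.98
position: [0.5418, -0.2437, 0.0281]
eef_rot: [-3.137, 0.151, 0.002]
contact_force: [-1.6, 3.5, 5.8]
grip_width: 0.0148
grasp_force: 78.9
-5.521965931960906 [0.60093793 0.40823779 0.00569274] -1.3366759263407924
```

```bash
python3 -m crank '[[0,0,0,0,0,0.07,1],[0,0,0,0,0,0.14,1],[0,0,0,0,0,0.21,1],[0,0,0,0,0,0.28,1],[0,0,0,0,0,0.35,1],[0,0,0,0,0,0.41,1],[0,0,0,0,0,0.444,1],[0,0,0,0,0,0.444,1],[0,0,0,0,0,0.444,1]]' | sed -n '2p;4,6p'
python3 -m crank '[[0,0,0,0,0,0.07,1],[0,0,0,0,0,0.14,1],[0,0,0,0,0,0.21,1],[0,0,0,0,0,0.28,1],[0,0,0,0,0,0.35,1],[0,0,0,0,0,0.41,1],[0,0,0,0,0,0.444,1],[0,0,0,0,0,0.444,1],[0,0,0,0,0,0.444,1],[0,0,0,0,0,0.444,1],[0,0,0,0,0,0.444,1]]'
python3 - <<'E'
from h import *
o=manip.get_obs();x=R.from_rotvec(o['eef_rot']).as_matrix()[:,0];print(np.degrees(np.arctan2(x[1],x[0])),o['moment'],o['joint_positions'][6],np.abs(o['joint_velocities']).max())
f=grab('wrist','wz'); t=grab('top','tz')
# engraved lines and pale bar line in wrist view
hs=cv2.cvtColor(f['image'],cv2.COLOR_RGB2HSV);H,S,V=[hs[...,i].astype(int) for i in range(3)]
for c in cv2.findContours(((V>195)&(S<60)).astype(np.uint8),0,1)[0]:
    (u,v),(w,h),a=cv2.minAreaRect(c); p=plane(f,u,v,.05,True)[:2]-[.5422,-.2435]
    if 2<cv2.contourArea(c)<200 and np.hypot(*p)<.05: print('pale',round(u),round(v),round(w),round(h),'ang',round(np.degrees(np.arctan2(p[1],p[0]))),'r',round(np.hypot(*p),3))
for c in cv2.findContours((((H>18)&(H<32)&(S>90)&(V>130))).astype(np.uint8),0,1)[0]:
    if cv2.contourArea(c)>200:
        p=np.array([plane(f,u,v,.054,True)[:2] for u,v in c[:,0]],np.float32); print('yellow',cv2.minEnclosingCircle(p))
E
```

```text
position: [0.5418, -0.2438, 0.0281]
contact_force: [-2.3, 2.1, 5.2]
grip_width: 0.0145
grasp_force: 78.9
t: 30.48
position: [0.5416, -0.2439, 0.0281]
eef_rot: [-2.897, 1.214, 0.002]
contact_force: [-2.0, 2.0, 5.8]
grip_width: 0.0147
grasp_force: 78.9
-45.48762702347758 [0.48109841 0.51665359 0.03751286] -1.8130030803788129 0.0016897848542682112
pale 259 295 26 4 ang 135 r 0.044
pale 284 265 8 7 ang 171 r 0.026
pale 235 263 11 5 ang 98 r 0.024
pale 309 252 18 9 ang -157 r 0.032
pale 316 232 17 15 ang -134 r 0.033
pale 319 223 3 9 ang -125 r 0.035
pale 301 197 5 6 ang -92 r 0.033
pale 297 187 17 24 ang -82 r 0.036
pale 286 177 2 5 ang -69 r 0.037
yellow ((0.6946682929992676, -0.20567379891872406), 0.05436350032687187)
```

```bash
python3 - <<'E'
from h import *
for tag in('tz','sz'):
    f=load('tz') if tag=='tz' else grab('side','sz')
    hs=cv2.cvtColor(f['image'],cv2.COLOR_RGB2HSV);H,S,V=[hs[...,i].astype(int) for i in range(3)]
    for c in cv2.findContours((((H>18)&(H<32)&(S>90)&(V>110))).astype(np.uint8),0,1)[0]:
        if cv2.contourArea(c)>80:
            p=np.array([plane(f,u,v,.054)[:2] for u,v in c[:,0]],np.float32); print(tag,cv2.minEnclosingCircle(p),cv2.boundingRect(c))
Q=np.array([proj(f,[.5106+.03*np.cos(a),-.1173+.03*np.sin(a),.044]) for a in np.linspace(0,6.28,60)]+[proj(f,[.5106,-.1173,.086])]);print('expect side',Q.min(0),Q.max(0))
E
```

```text
tz ((0.37853381037712097, 0.36763352155685425), 0.02832108736038208) (130, 255, 23, 23)
tz ((0.5086327791213989, -0.11674048006534576), 0.029328923672437668) (325, 203, 24, 23)
sz ((0.3603347837924957, 0.3882567286491394), 0.02897222712635994) (185, 337, 29, 30)
sz ((0.515226423740387, -0.12087102979421616), 0.03719554468989372) (300, 174, 20, 19)
expect side [298.40203203 176.02005358] [320.08928108 194.73712184]
```

The blank lies seated in the nest. The tool has turned 60°, the residual moment is near zero, and the arm is at rest still gripping. Handing in.

```bash
python3 -c "
from cell import manip
print(manip.hand_in())"
```

```text
the job is handed in; nothing more can be done
None
```

I handed the job in with no verdict shown: the blank was held over the mirror for about 1.5 s, then seated in the nest, and the knob (still gripped, at rest) was turned 60°, which is its third stop; the first grip attempt closed above the hub because the fingertips sat about 35 mm higher than the reported TCP.

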